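# Clear the dowel cutter: pale rod to the tote, walnut rod into the sprung clip

## Robot

A 7-joint arm with a two-finger parallel gripper is mounted at the origin on the work surface. World frame = base frame: x ahead of the robot, y to its left, z up, the work surface at z = 0. Lengths are in m, angles in degrees, forces in N, time in s.
With the tool pointing down it reaches from about 0.425 to 0.875 m from the base axis. Payload 4.7 kg.
Tool frame: the origin (TCP) lies at the centre of the arm's flange, where the gripper is bolted on; the fingertips stand 182 mm ahead of it and the grasp point (between the pads) lies 164 mm ahead of it (env.grip_depth is the distance from the TCP to the grasp point, in m); z points along the fingers, y is the line along which they close (so a half turn about z gives the same grasp; the last joint's range is limited). The gripper opens to 87 mm and grips with 3 to 60 N. Pads are 19 mm wide; open, the fingers measure 117 mm over their backs; the gripper's body (75 mm by 190 mm) begins 51 mm behind the grasp point.
Start: joints at [74.089, 18.392, -4.016, 83.108, 1.295, 78.541, -3.26], TCP at [0.187, -0.623, 0.405] pointing down, gripper open.
Joint ranges: [-163.93, 163.93], [-17.29, 119.83], [-79.2, 71.16], [3.27, 140.29], [-89.18, 269.18], [5.43, 117.66], [-154.24, 154.24]. Speed limits (degrees/s): [147.25, 147.25, 180, 180, 180, 180, 180].

## Interface

Orientations are given as [roll, pitch, yaw] about the fixed x, y, z axes, in that order (R = Rz(yaw) Ry(pitch) Rx(roll)).
In Python, from cell import env gives the robot as it stands. The module is installed in compiled form; this text tells all that it offers.
- The arm moves only by the tool send_rows, never from a script. Its arguments are lists of equal length, an entry for each row: "xyz": the shift along the tool's x, y, z in m, a list of three; "rotation": the turn, a rotation vector about the tool's x, y, z in rad, a list of three; "jaw": the opening, from 0 (shut) to 1 (fully open). A call has 1 to 20 rows; each row shifts and turns the commanded pose from where the row before left it, along the tool's axes as they then stand; what a row does not reach is not made up. A row lasts 1/10 s, in which the tool goes at most 50 mm and 8.59 degrees, less where a joint would pass 70% of its speed; a pose out of reach is approached as far as the arm can. A call is refused whole if a number of a shift passes 0.05 or a number of a turn 0.15, either way. A call with a gripper value outside its range is refused whole. The fingers move at their own pace and stop on an object; "newtons" is the grip in N (left out, the last holds). Time passes only in rows, so rows that do not move let the fingers close. It gives the time, the measured TCP pose, the force, the opening and the grip force at its end, in the units of the state.
- env.get_obs(): the state, without advancing time (a new reading comes with each control period).
- env.read_camera(name): name is "scene" or "top"; returns a dict with "image" (384x512x3 uint8, blue, green, red), "fx", "fy", "cx", "cy" (pixels), "R" (3x3) and "t" (3): a world point X has camera coordinates R X + t. Camera axes: x right, y down, z forward; pixel columns grow to the right and rows downward; lengths in m; the calibration is good to about 2 mm. A picture is of the moment at which its call begins. There is no depth.
- env.sign_off(): hands the job in; it is judged then, once.
The state is a dict: "time_s": time; "qpos": joint angles; "joint_velocities": joint speeds; "effort": joint torques, N m; "tool_pos": TCP position; "tool_rot": TCP orientation; "force": force on the tool from outside, world axes, zero at the start; "wrist_torque": the same for the moment, N m; "grip_width": finger opening in m; "grasp_force": force on a finger pad.
Only numpy, scipy, OpenCV 4.12 (cv2) and the standard library are available. Lean on these libraries where they do the work, as an engineer would, in place of code of your own. Each camera call takes 0.05 s, during which the arm holds its last target. There are 200 camera calls.

## Task

Clear the two finished rods from the dowel cutter's catch tray: put the pale beech rod in the blue tote, and press the dark walnut rod down into the sloping rack, past its orange sprung jaw, until it sits fully home in both blue forks with the jaw closed over it and about the same length sticking out at each end. Leave the glue bottle, the glued wooden block and the screwdriver where they are.

Things in the scene. Friction and masses are not known exactly. Their poses are not given: they have to be found in the camera images.
- walnut_rod: dark walnut rod, 22 mm diameter, 150 mm long, about 45 g; origin at its centre, y axis along its length. It starts lying level in one of the two places of the catch tray, on two V saddles, centre 27.6 mm above the table
- beech_rod: pale beech rod, same size and shape as the walnut one; origin at its centre, y axis along its length. It starts in the other place of the catch tray
- catch_tray: fixed aluminium tray, 260 (x) by 190 mm (y), walls 30 mm high, floor top 6 mm; origin under its centre. Rods lie along its y axis at x = -50 and +50 mm on black V saddles at y = -50 and +50 mm (14 mm wide); the middle 80 mm of each rod is free all round. The green dowel cutter, 180 mm high, stands at its -y side from y = -110 to -295 mm
- clip: white board sloping at 35 degrees, its face turned away from the robot and to its left, 180 mm (x, up the slope) by 190 mm (y, level); origin at its surface centre, z square to it. Two blue forks at y = -42 and +42 mm (70 mm free between), fixed prongs on the low side to z = 78 mm. A strip 62 mm high at x = 80 to 92 mm bars an upright gripper: come in square to the board
- clip_seat (a point): centre of the seated rod, 45 mm above the board; axes as clip, the rod lies along y. The rod enters along -z; the jaw noses (radius 5 mm) at x = +10, z = +14.5 mm leave 17 mm, so it pushes them aside between about z = +27 and +8 mm, with some 5 to 15 N. The jaw hinge bar lies at x = +26, z = -35 mm
- jaw (a joint): orange sprung jaw, hinged along the board's y axis: 0 closed, grows (rad) as it is pushed open up the slope, about 0.13 while a rod passes; the spring closes it again
- tote: loose blue open tote, 220 mm (x) by 160 mm (y), 75 mm high, walls and floor 4 mm, 0.6 kg; origin under its centre
- glue: white glue bottle with red label and cap, standing, 60 mm diameter, 170 mm high; bystander; origin under its centre
- joint_block: glued block of two pieces of wood, 90 by 80 mm, 30 mm high; bystander; origin underneath
- screwdriver: screwdriver lying on the table; bystander

How it is judged:
By the outcome, as a careful person would: the job done as asked, in the order asked, and still so for the second after the job is handed in, with the robot touching nothing.
It also fails if it takes over 70 s, if anything falls off the work surface, if the arm or the gripper's body presses on something with over 40 N, if the wrist force passes 120 N, or if a joint passes its speed limit or range.

## Working session

There is one attempt and no reset: what is moved stays moved. The work goes in short steps, Python scripts to look and compute and a tool call to move; the robot and the scene stay as the last step left them, time stands still between calls to the robot, and variables do not carry over. Pictures are saved under pics/ and viewed, at most 10 in all, crops included, and the job is handed in when it is done.

Besides the shell and the picture viewer there is one more tool, called as a command line: name --argument value ..., lists and objects as JSON in quotes. send_rows: Moves the arm, as the interface text tells. Its arguments: {"type":"object","properties":{"xyz":{"type":"array"},"rotation":{"type":"array"},"jaw":{"type":"array"},"newtons":{"type":"number"}},"required":["xyz","rotation","jaw"]}

```bash
mkdir -p pics; python3 - <<'E'
from cell import env
import cv2,numpy as np
o=env.get_obs();print({k:np.round(v,3) for k,v in o.items()})
for n in("scene","top"):
    c=env.read_camera(n);cv2.imwrite(f"pics/{n}0.png",c["image"]);print(n,c["fx"],c["fy"],c["cx"],c["cy"],np.round(c["R"],4).tolist(),np.round(c["t"],4),(-np.array(c["R"]).T@c["t"]).round(3))
E
```

```text
{'time_s': np.float64(0.0), 'qpos': array([74.088, 18.439, -4.014, 83.176,  1.295, 78.541, -3.259]), 'joint_velocities': array([-0.053, -0.014, -0.049, -0.029, -0.045,  0.013, -0.001]), 'effort': array([ 0.0000e+00, -4.9129e+01, -4.0400e-01, -3.1253e+01, -6.4000e-02,
        4.4000e-02,  0.0000e+00]), 'tool_pos': array([ 0.187, -0.622,  0.404]), 'tool_rot': array([-1.7989e+02,  6.0000e-03,  1.6721e+01]), 'force': array([-0.071,  0.467, -0.218]), 'wrist_torque': array([-0.022, -0.024,  0.022]), 'grasp_force': np.float64(0.0), 'grip_width': np.float64(0.087)}
scene 389.06318730165106 389.06318730165106 257.22854828583894 202.74263056295433 [[0.7345, 0.6785, -0.0121], [0.4287, -0.4778, -0.7668], [-0.526, 0.558, -0.6418]] [-0.4478 -0.1696  1.4984] [ 1.19  -0.613  0.826]
top 475.7034902958189 475.7034902958189 253.9795393550986 194.85325345386786 [[-0.0079, -0.9999, 0.0108], [-0.9832, 0.0058, -0.1822], [0.1821, -0.0121, -0.9832]] [0.003  0.6113 1.308 ] [0.363 0.015 1.397]
```

View pics/scene0.png

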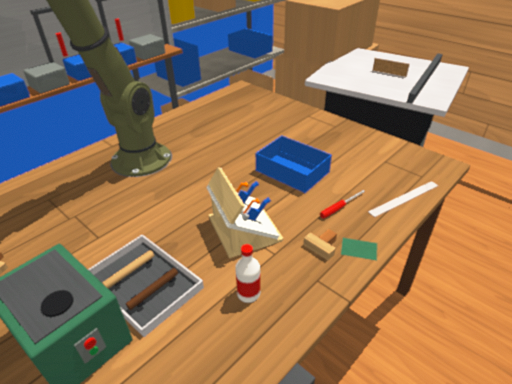

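View pics/top0.png

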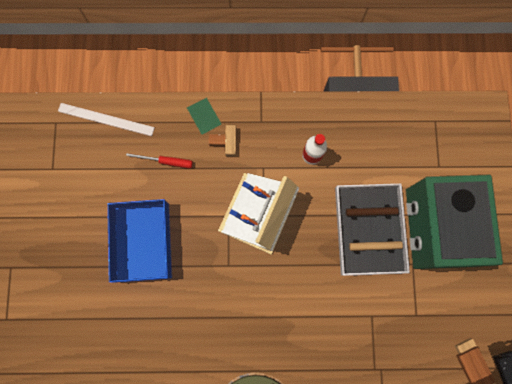

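The top view shows the tote at (139,242), the clip at (260,212) with its forks at (256,190) and (243,217). The walnut rod is at (372,212) and the beech rod at (376,246). The scene view shows the same things at (293,163), (245,212), (152,288) and (130,269). Next I'll mask them and look at enlarged crops of the clip.

```bash
cat >h.py <<'E'
import numpy as np,cv2
from cell import env
from scipy.spatial.transform import Rotation as Ro
def ray(c,p):
    d=c["R"].T@np.array([(p[0]-c["cx"])/c["fx"],(p[1]-c["cy"])/c["fy"],1]);return -c["R"].T@c["t"],d/np.linalg.norm(d)
def onz(c,p,z):
    o,d=ray(c,p);return o+d*(z-o[2])/d[2]
def tri(c1,p1,c2,p2):
    o,d=ray(c1,p1);q,e=ray(c2,p2);s=np.linalg.lstsq(np.c_[d,-e],q-o,rcond=None)[0]
    a,b=o+d*s[0],q+e*s[1];return (a+b)/2,np.linalg.norm(a-b)
def cam(n):
    c=env.read_camera(n);c["R"]=np.array(c["R"]);c["t"]=np.array(c["t"]).ravel();return c
def proj(c,X):
    v=c["R"]@np.array(X)+c["t"];return np.array([c["fx"]*v[0]/v[2]+c["cx"],c["fy"]*v[1]/v[2]+c["cy"]])
E
python3 - <<'E'
from h import *
cs={n:cam(n) for n in("scene","top")}
box={"scene":[(90,240,200,315),(205,165,285,255)],"top":[(343,195,402,262),(215,165,302,256)]}
for n,c in cs.items():
    im=c["image"];hsv=cv2.cvtColor(im,cv2.COLOR_BGR2HSV)
    x0,y0,x1,y1=box[n][0];sub=hsv[y0:y1,x0:x1]
    for nm,lo,hi in(("beech",(5,50,120),(25,200,255)),("walnut",(3,60,20),(20,255,118))):
        m=cv2.inRange(sub,lo,hi);k,l,st,ce=cv2.connectedComponentsWithStats(m)
        for i in 1+np.argsort(-st[1:,4])[:2]:
            ys,xs=np.where(l==i);r=cv2.minAreaRect(np.c_[xs+x0,ys+y0].astype(np.float32));print(n,nm,st[i,4],np.round(r[0],1),np.round(r[1],1),round(r[2],1))
    mb=cv2.inRange(hsv,(105,150,60),(125,255,255));k,l,st,ce=cv2.connectedComponentsWithStats(mb)
    for i in 1+np.argsort(-st[1:,4])[:6]:print(n,"blue",st[i],ce[i].round(1))
a=cs["scene"]["image"][165:257,203:287];b=cs["top"]["image"][165:257,213:303]
cv2.imwrite("pics/clip.png",np.hstack([cv2.resize(a,(390,430),interpolation=cv2.INTER_CUBIC),cv2.resize(b,(400,430),interpolation=cv2.INTER_CUBIC)]))
E
```

```text
scene beech 977 [174.5 258.5] [37. 49.] 90.0
scene beech 632 [111.  253.5] [27. 42.] 90.0
scene walnut 516 [151.8 288.1] [ 9.2 62. ] 53.1
scene walnut 63 [130.4 272.6] [ 1.5 53.3] 55.6
scene blue [   0   83  116  100 6646] [ 50.6 129.3]
scene blue [ 172    5  101   81 4026] [221.8  41. ]
scene blue [ 256  137   75   55 2621] [292.9 163.1]
scene blue [  0  73  29  33 675] [11.6 88.7]
scene blue [ 63  55  28  25 444] [76.  67.2]
scene blue [182  78  47  23 336] [206.3  89.7]
top beech 364 [375.5 245.2] [ 7.  51.2] 88.2
top walnut 430 [372.  211.9] [11.1 52.2] 88.3
top walnut 30 [380.  249.5] [28.  1.] 0.0
top blue [ 108  200   63   82 4389] [139.6 242.1]
top blue [243 182  10   9  33] [247.2 185.7]
top blue [230 210  10   8  33] [234.6 213.2]
top blue [254 192  12   6  23] [258.9 193.8]
top blue [244 220   5   3  10] [246.  221.1]
top blue [167 214   2   4   5] [167.8 215.6]
```

View pics/clip.png

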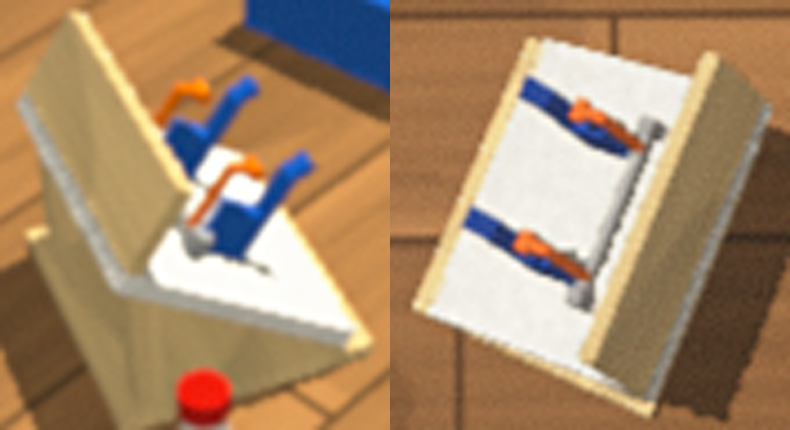

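The scene crop shows the near prong tip at about (303,162), the far one at (247,88), and the orange noses at (255,165) and (203,90). The top crop shows the low-side prong tips at (525,88) and (472,220), the hinge bar from (655,128) to (580,293), and the strip at the upper right. Next I'll triangulate these and the rods.

```bash
python3 - <<'E'
from h import *
s,t=cam("scene"),cam("top")
S=lambda u,v:(203+u*84/390-.4,165+v*92/430-.4); T=lambda u,v:(213+(u-390)*90/400-.4,165+v*92/430-.4)
P=lambda n,a,b:print(n,*[np.round(q*1000,1) for q in tri(s,a,t,b)])
P("prong+",S(305,160),T(524,86));P("prong-",S(250,86),T(471,218))
P("nose+",S(254,162),T(580,106));P("nose-",S(202,88),T(521,240))
P("hinge+",S(198,240),T(655,128))
P("strip+",S(188,192),T(770,105));P("strip- ",S(75,12),T(650,402))
P("strip+in",S(193,187),T(713,55))
P("board low +y",S(370,350),T(530,40))
P("walnut",(151.8,288.1),(372,211.9))
h=cv2.cvtColor(s["image"],cv2.COLOR_BGR2HSV)
m=np.zeros(h.shape[:2],np.uint8);m[250:288,103:156]=cv2.inRange(h[250:288,103:156],(8,60,110),(25,220,255))
k,l,st,ce=cv2.connectedComponentsWithStats(m)
for i in 1+np.argsort(-st[1:,4])[:3]:
    ys,xs=np.where(l==i);r=cv2.minAreaRect(np.c_[xs,ys].astype(np.float32));print(st[i],r);P("beech?",r[0],(375.5,245.2))
for n,p in(("walnut",(372,211.9)),("beech",(375.5,245.2))):print(n,onz(t,p,.0276).round(4))
for n,r in(("w",((372,211.9),26,1.7)),("b",((375.5,245.2),25.6,1.8))):
    a=np.radians(-r[2]);d=np.array([np.cos(a),np.sin(a)])*r[1]
    e=[onz(t,np.array(r[0])+k*d,.0276) for k in(-1,1)];print(n,e[0].round(4),e[1].round(4),np.linalg.norm(e[0]-e[1]))
mb=cv2.inRange(cv2.cvtColor(t["image"],cv2.COLOR_BGR2HSV),(105,150,60),(125,255,255));k,l,st,ce=cv2.connectedComponentsWithStats(mb);i=1+np.argmax(st[1:,4]);ys,xs=np.where(l==i);r=cv2.minAreaRect(np.c_[xs,ys].astype(np.float32));print(r,onz(t,r[0],.06))
for p in cv2.boxPoints(r):print(onz(t,p,.075).round(3),onz(t,p,0).round(3))
E
```

```text
prong+ [629.9  28.8 127.8] 3.2
prong- [552.9  61.7 126.5] 2.0
nose+ [616.5  -4.3 138.8] 0.5
nose- [539.   31.6 134.8] 1.3
hinge+ [611.  -50.4 103.6] 2.3
strip+ [624.1 -98.9 176.1] 44.8
strip-  [456.7 -26.1 182.3] 41.7
strip+in [638.6 -80.7 179.4] 4.1
board low +y [686.7  26.8   4.6] 1.4
walnut [ 564.1 -346.1   26. ] 0.4
[103 250  52  38 493] ((128.25144958496094, 268.0882873535156), (8.73837947845459, 58.50404357910156), 55.3758430480957)
beech? [ 466.4 -350.3   30.6] 1.5
[103 250  15  10  75] ((110.0, 254.5), (9.0, 14.0), 90.0)
beech? [ 452.8 -356.3   82.1] 44.6
[148 282   8   6  23] ((152.19229125976562, 285.5384216308594), (2.77350115776062, 8.59785270690918), 56.3099365234375)
beech? [ 488.3 -341.9  -35.7] 59.6
walnut [ 0.5639 -0.3455  0.0276]
beech [ 0.467  -0.3504  0.0276]
w [ 0.5621 -0.2694  0.0276] [ 0.5657 -0.4217  0.0276] 0.15233348443635716
b [ 0.4652 -0.2765  0.0276] [ 0.4688 -0.4245  0.0276] 0.14810515500796054
((138.3561553955078, 240.5476531982422), (79.80574798583984, 61.446678161621094), 87.61405944824219) [0.48224562 0.32384172 0.06      ]
[0.59  0.415 0.075] [0.603 0.438 0.   ]
[0.596 0.243 0.075] [0.609 0.256 0.   ]
[0.375 0.228 0.075] [0.376 0.24  0.   ]
[0.369 0.395 0.075] [0.37  0.417 0.   ]
```

```bash
cat >>h.py <<'E'
def down(h): return Ro.from_euler("xyz",[180,0,h],degrees=True)
YC=-24.
def clip(yc=YC):
    a=np.radians(yc);y=np.array([np.cos(a),np.sin(a),0]);u=np.array([np.sin(a),-np.cos(a),0]);c,s=np.cos(np.radians(35)),np.sin(np.radians(35))
    x=u*c+np.array([0,0,s]);return x,y,np.cross(x,y)
def square(yc=YC):
    x,y,z=clip(yc);return Ro.from_matrix(np.c_[-y,-x,-z])   # tool x=-clip y, y=-clip x
def now():
    o=env.get_obs();return np.array(o["tool_pos"]),Ro.from_euler("xyz",o["tool_rot"],degrees=True)
def plan(legs,start=None):
    "legs: (grasp point, R, rows)"
    p,R=start or now()
    for g,R1,n in legs:
        p1=np.array(g)-R1.apply([0,0,.164]);w=(R.inv()*R1).as_rotvec();d=(p1-p)/n
        xs=[(R*Ro.from_rotvec(w*i/n)).inv().apply(d) for i in range(n)]
        print("rows",n,"turn",np.round(w/n,4).tolist());print(str([[float(v) for v in np.round(x,4)] for x in xs]) if np.linalg.norm(w)>1e-3 else "same "+str(np.round(xs[0],4).tolist()))
        p,R=p1,R1
E
python3 - <<'E'
from h import *
plan([((.467,-.350,.235),down(91.5),10),((.467,-.350,.031),down(91.5),6)])
E
```

```text
rows 10 turn [-0.0, -0.0, -0.1305]
[[0.0347, -0.018, 0.0006], [0.0367, -0.0134, 0.0005], [0.0381, -0.0085, 0.0005], [0.0389, -0.0034, 0.0005], [0.039, 0.0016, 0.0005], [0.0385, 0.0067, 0.0005], [0.0373, 0.0117, 0.0005], [0.0355, 0.0164, 0.0005], [0.033, 0.0209, 0.0005], [0.03, 0.025, 0.0005]]
rows 6 turn [0.0, 0.0, 0.0]
same [0.0, -0.0, 0.034]
```

send_rows --xyz '[[0.0347, -0.018, 0], [0.0367, -0.0134, 0.0005], [0.0381, -0.0085, 0.0005], [0.0389, -0.0034, 0.0005], [0.039, 0.0016, 0.0005], [0.0385, 0.0067, 0.0005], [0.0373, 0.0117, 0.0005], [0.0355, 0.0164, 0.0005], [0.033, 0.0209, 0.0005], [0.03, 0.025, 0.0005], [0, 0, 0.02], [0, 0, 0.03], [0, 0, 0.02], [0, 0, 0], [0, 0, 0]]' --rotation '[[0, 0, -0.13], [0, 0, -0.13], [0, 0, -0.13], [0, 0, -0.13], [0, 0, -0.13], [0, 0, -0.13], [0, 0, -0.13], [0, 0, -0.13], [0, 0, -0.13], [0, 0, -0.13], [0, 0, 0], [0, 0, 0], [0, 0, 0], [0, 0, 0], [0, 0, 0]]' --jaw '[1, 1, 1, 1, 1, 1, 1, 1, 1, 1, 1, 1, 1, 1, 1]'

```text
time_s: 1.8
tool_pos: [0.4677, -0.3509, 0.3306]
tool_rot: [180.0, -0.0, 91.2]
force: [-0.1, -0.1, 0.2]
grip_width: 0.0872
grasp_force: 0.0
```

send_rows --xyz '[[0, 0, 0.03], [0, 0, 0.04], [0, 0, 0.03], [0, 0, 0.02], [0, 0, 0.0156], [0, 0, 0], [0, 0, 0], [0, 0, 0], [0, 0, 0], [0, 0, 0], [0, 0, 0], [0, 0, 0], [0, 0, 0]]' --rotation '[[0, 0, 0], [0, 0, 0], [0, 0, 0], [0, 0, 0], [0, 0, 0], [0, 0, 0], [0, 0, 0], [0, 0, 0], [0, 0, 0], [0, 0, 0], [0, 0, 0], [0, 0, 0], [0, 0, 0]]' --jaw '[1, 1, 1, 1, 1, 1, 1, 0, 0, 0, 0, 0, 0]' --newtons 20

```text
time_s: 3.1
tool_pos: [0.4676, -0.3508, 0.1947]
tool_rot: [-180.0, 0.0, 91.2]
force: [-0.0, -0.1, 0.1]
grip_width: 0.0472
grasp_force: 0.0
```

send_rows --xyz '[[0, 0, 0], [0, 0, 0], [0, 0, 0], [0, 0, 0], [0, 0, 0], [0, 0, 0], [0, 0, -0.02], [0, 0, -0.04], [0, 0, -0.05], [0, 0, -0.05], [0, 0, -0.04], [0, 0, -0.03], [0, 0, 0]]' --rotation '[[0, 0, 0], [0, 0, 0], [0, 0, 0], [0, 0, 0], [0, 0, 0], [0, 0, 0], [0, 0, 0], [0, 0, 0], [0, 0, 0], [0, 0, 0], [0, 0, 0], [0, 0, 0], [0, 0, 0]]' --jaw '[0, 0, 0, 0, 0, 0, 0, 0, 0, 0, 0, 0, 0]'

```text
time_s: 4.4
tool_pos: [0.4686, -0.3509, 0.4301]
tool_rot: [179.6, 0.4, 91.2]
force: [0.5, -0.3, -0.3]
grip_width: 0.0211
grasp_force: 20.0
```

```bash
python3 - <<'E'
from h import *
plan([((.482,.327,.26),down(182.4),16)])
t=cam("top");cv2.imwrite("pics/t1.png",t["image"])
E
```

```text
rows 16 turn [0.0, 0.0007, -0.0995]
[[0.0423, 0.0017, 0.0001], [0.042, 0.0059, 0.0002], [0.0412, 0.0101, 0.0002], [0.04, 0.0141, 0.0002], [0.0384, 0.018, 0.0002], [0.0364, 0.0217, 0.0003], [0.0341, 0.0252, 0.0003], [0.0314, 0.0285, 0.0003], [0.0284, 0.0315, 0.0003], [0.0251, 0.0341, 0.0003], [0.0216, 0.0365, 0.0004], [0.0179, 0.0384, 0.0004], [0.014, 0.04, 0.0004], [0.0099, 0.0412, 0.0004], [0.0058, 0.042, 0.0004], [0.0016, 0.0423, 0.0004]]
```

send_rows --xyz '[[0.0423, 0.0017, 0.0001], [0.042, 0.0059, 0.0002], [0.0412, 0.0101, 0.0002], [0.04, 0.0141, 0.0002], [0.0384, 0.018, 0.0002], [0.0364, 0.0217, 0.0003], [0.0341, 0.0252, 0.0003], [0.0314, 0.0285, 0.0003], [0.0284, 0.0315, 0.0003], [0.0251, 0.0341, 0.0003], [0.0216, 0.0365, 0.0004], [0.0179, 0.0384, 0.0004], [0.014, 0.04, 0.0004], [0.0099, 0.0412, 0.0004], [0.0058, 0.042, 0.0004], [0.0016, 0.0423, 0.0004], [0, 0, 0], [0, 0, 0]]' --rotation '[[0, 0, -0.0995], [0, 0, -0.0995], [0, 0, -0.0995], [0, 0, -0.0995], [0, 0, -0.0995], [0, 0, -0.0995], [0, 0, -0.0995], [0, 0, -0.0995], [0, 0, -0.0995], [0, 0, -0.0995], [0, 0, -0.0995], [0, 0, -0.0995], [0, 0, -0.0995], [0, 0, -0.0995], [0, 0, -0.0995], [0, 0, -0.0995], [0, 0, 0], [0, 0, 0]]' --jaw '[0, 0, 0, 0, 0, 0, 0, 0, 0, 0, 0, 0, 0, 0, 0, 0, 0, 0]'

```text
time_s: 6.25
tool_pos: [0.48, 0.3282, 0.4178]
tool_rot: [-180.0, -0.2, -177.4]
force: [0.7, -0.1, 0.1]
grip_width: 0.0213
grasp_force: 20.0
```

```bash
python3 - <<'E'
from h import *
s=cam("scene");cv2.imwrite("pics/s2.png",s["image"]); o=env.get_obs(); print(o["qpos"].round(1))
E
```

```text
[ 12.9  18.7 -60.6  90.5  16.4  80.6  43.2]
```

View pics/s2.png

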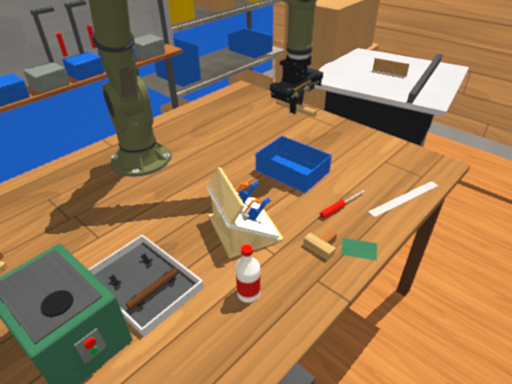

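The scene view shows the beech rod held at (300,105), above the tote at (293,163). The tray's beech place is empty. Next I'll lower it and let go.

send_rows --xyz '[[0, 0, 0.03], [0, 0, 0.05], [0, 0, 0.05], [0, 0, 0.04], [0, 0, 0.03], [0, 0, 0.012], [0, 0, 0], [0, 0, 0], [0, 0, 0], [0, 0, 0], [0, 0, 0], [0, 0, 0], [0, 0, -0.03], [0, 0, -0.05], [0, 0, -0.05], [0, 0, -0.05], [0, 0, -0.04], [0, 0, 0], [0, 0, 0]]' --rotation '[[0, 0, 0], [0, 0, 0], [0, 0, 0], [0, 0, 0], [0, 0, 0], [0, 0, 0], [0, 0, 0], [0, 0, 0], [0, 0, 0], [0, 0, 0], [0, 0, 0], [0, 0, 0], [0, 0, 0], [0, 0, 0], [0, 0, 0], [0, 0, 0], [0, 0, 0], [0, 0, 0], [0, 0, 0]]' --jaw '[0, 0, 0, 0, 0, 0, 0, 0.5, 0.5, 0.5, 0.5, 0.5, 0.5, 0.5, 1, 1, 1, 1, 1]'

```text
time_s: 8.2
tool_pos: [0.4807, 0.3276, 0.4287]
tool_rot: [180.0, 0.1, -177.6]
force: [1.0, -0.5, -1.0]
grip_width: 0.0757
grasp_force: 0.0
```

```bash
python3 - <<'E'
from h import *
s=cam("scene");t=cam("top");cv2.imwrite("pics/st3.png",np.hstack([s["image"][120:320,120:340],t["image"][180:380,90:310]]).repeat(1,0)); o=env.get_obs(); print(o["qpos"].round(1))
# walnut remeasure
h=cv2.cvtColor(t["image"],cv2.COLOR_BGR2HSV);m=np.zeros(h.shape[:2],np.uint8);m[195:262,343:402]=cv2.inRange(h[195:262,343:402],(3,60,20),(20,255,118))
ys,xs=np.where(m);r=cv2.minAreaRect(np.c_[xs,ys].astype(np.float32));print(r,onz(t,r[0],.0276))
plan([((.5639,-.3455,.26),down(91.5),17)])
E
```

```text
[ 13.1  18.5 -60.9  89.8  16.3  81.5  43.4]
((371.59112548828125, 229.40203857421875), (52.07603073120117, 45.921993255615234), 1.2730300426483154) [ 0.51272363 -0.34156867  0.0276    ]
rows 17 turn [-0.0001, -0.0, 0.0933]
[[-0.0032, -0.0397, 0.0002], [-0.0069, -0.0393, 0.0002], [-0.0105, -0.0384, 0.0002], [-0.0141, -0.0373, 0.0002], [-0.0175, -0.0358, 0.0002], [-0.0208, -0.034, 0.0002], [-0.0238, -0.0319, 0.0002], [-0.0267, -0.0296, 0.0002], [-0.0294, -0.027, 0.0002], [-0.0317, -0.0241, 0.0002], [-0.0338, -0.021, 0.0002], [-0.0357, -0.0178, 0.0002], [-0.0372, -0.0144, 0.0001], [-0.0383, -0.0109, 0.0001], [-0.0392, -0.0073, 0.0001], [-0.0397, -0.0036, 0.0001], [-0.0399, 0.0001, 0.0001]]
```

View pics/st3.png

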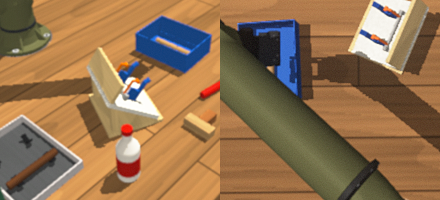

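The crop shows the beech rod lying in the tote at (175,47) and the walnut rod still in the tray at (33,172). Next is the walnut rod.

send_rows --xyz '[[-0.0032, -0.0397, 0.0002], [-0.0069, -0.0393, 0.0002], [-0.0105, -0.0384, 0.0002], [-0.0141, -0.0373, 0.0002], [-0.0175, -0.0358, 0.0002], [-0.0208, -0.034, 0.0002], [-0.0238, -0.0319, 0.0002], [-0.0267, -0.0296, 0.0002], [-0.0294, -0.027, 0.0002], [-0.0317, -0.0241, 0.0002], [-0.0338, -0.021, 0.0002], [-0.0357, -0.0178, 0.0002], [-0.0372, -0.0144, 0.0001], [-0.0383, -0.0109, 0.0001], [-0.0392, -0.0073, 0.0001], [-0.0397, -0.0036, 0.0001], [-0.0399, 0.0001, 0.0001], [0, 0, 0.02], [0, 0, 0], [0, 0, 0]]' --rotation '[[0, 0, 0.0933], [0, 0, 0.0933], [0, 0, 0.0933], [0, 0, 0.0933], [0, 0, 0.0933], [0, 0, 0.0933], [0, 0, 0.0933], [0, 0, 0.0933], [0, 0, 0.0933], [0, 0, 0.0933], [0, 0, 0.0933], [0, 0, 0.0933], [0, 0, 0.0933], [0, 0, 0.0933], [0, 0, 0.0933], [0, 0, 0.0933], [0, 0, 0.0933], [0, 0, 0], [0, 0, 0], [0, 0, 0]]' --jaw '[1, 1, 1, 1, 1, 1, 1, 1, 1, 1, 1, 1, 1, 1, 1, 1, 1, 1, 1, 1]'

```text
time_s: 10.3
tool_pos: [0.5642, -0.344, 0.4032]
tool_rot: [-179.8, -0.2, 91.6]
force: [-0.1, 0.5, 0.6]
grip_width: 0.087
grasp_force: 0.0
```

send_rows --xyz '[[-0.0015, 0, 0.03], [0, 0, 0.05], [0, 0, 0.05], [0, 0, 0.04], [0, 0, 0.025], [0, 0, 0.0137], [0, 0, 0], [0, 0, 0], [0, 0, 0], [0, 0, 0], [0, 0, 0], [0, 0, 0], [0, 0, 0], [0, 0, 0], [0, 0, 0], [0, 0, 0], [0, 0, 0], [0, 0, 0], [0, 0, 0], [0, 0, 0]]' --rotation '[[0, 0, 0], [0, 0, 0], [0, 0, 0], [0, 0, 0], [0, 0, 0], [0, 0, 0], [0, 0, 0], [0, 0, 0], [0, 0, 0], [0, 0, 0], [0, 0, 0], [0, 0, 0], [0, 0, 0], [0, 0, 0], [0, 0, 0], [0, 0, 0], [0, 0, 0], [0, 0, 0], [0, 0, 0], [0, 0, 0]]' --jaw '[1, 1, 1, 1, 1, 1, 1, 0, 0, 0, 0, 0, 0, 0, 0, 0, 0, 0, 0, 0]' --newtons 50

```text
time_s: 12.3
tool_pos: [0.5646, -0.3465, 0.1964]
tool_rot: [179.9, 0.0, 91.6]
force: [2.2, -0.1, -0.2]
grip_width: 0.021
grasp_force: 50.0
```

```bash
python3 - <<'E'
from h import *
print(now()[0], env.get_obs()["qpos"].round(1))
x,y,z=clip();seat=np.array([.5777,.0136,.1192]);print(x,y,z,seat+.09*z)
p,R=now()
g=p+R.apply([0,0,.164]);
plan([(g+[0,0,.24],R,6),(seat+.12*z,square(),18)])
E
```

```text
[ 0.56460744 -0.34649261  0.19643576] [ 50.2  32.2 -27.5  92.3  16.6  59.5  19.4]
[-0.33317915 -0.74833263  0.57357644] [ 0.91354546 -0.40673664  0.        ] [0.23329455 0.52398815 0.81915204] [0.59869651 0.06075893 0.19292368]
rows 6 turn [0.0, 0.0, 0.0]
same [-0.0, 0.0, -0.04]
rows 18 turn [0.0303, -0.019, -0.0605]
[[0.0281, 0.0052, 0.0047], [0.0279, 0.007, 0.004], [0.0275, 0.0088, 0.0032], [0.0269, 0.0105, 0.0024], [0.0263, 0.0122, 0.0016], [0.0255, 0.0138, 0.0007], [0.0246, 0.0153, -0.0002], [0.0237, 0.0167, -0.0012], [0.0226, 0.0181, -0.0022], [0.0214, 0.0193, -0.0031], [0.0201, 0.0205, -0.0041], [0.0188, 0.0215, -0.0051], [0.0173, 0.0224, -0.0062], [0.0158, 0.0232, -0.0072], [0.0142, 0.0239, -0.0082], [0.0126, 0.0245, -0.0091], [0.0109, 0.0249, -0.0101], [0.0092, 0.0252, -0.0111]]
```

send_rows --xyz '[[0, 0, -0.02], [0, 0, -0.04], [0, 0, -0.05], [0, 0, -0.05], [0, 0, -0.05], [0, 0, -0.04], [0, 0, -0.01], [0, 0, 0]]' --rotation '[[0, 0, 0], [0, 0, 0], [0, 0, 0], [0, 0, 0], [0, 0, 0], [0, 0, 0], [0, 0, 0], [0, 0, 0]]' --jaw '[0, 0, 0, 0, 0, 0, 0, 0]'

```text
time_s: 13.1
tool_pos: [0.5642, -0.3466, 0.4581]
tool_rot: [179.9, 0.1, 91.5]
force: [0.1, -0.1, -2.2]
grip_width: 0.0209
grasp_force: 50.0
```

send_rows --xyz '[[0.0281, 0.0052, 0.0047], [0.0279, 0.007, 0.004], [0.0275, 0.0088, 0.0032], [0.0269, 0.0105, 0.0024], [0.0263, 0.0122, 0.0016], [0.0255, 0.0138, 0.0007], [0.0246, 0.0153, -0.0002], [0.0237, 0.0167, -0.0012], [0.0226, 0.0181, -0.0022], [0.0214, 0.0193, -0.0031], [0.0201, 0.0205, -0.0041], [0.0188, 0.0215, -0.0051], [0.0173, 0.0224, -0.0062], [0.0158, 0.0232, -0.0072], [0.0142, 0.0239, -0.0082], [0.0126, 0.0245, -0.0091], [0.0109, 0.0249, -0.0101], [0.0092, 0.0252, -0.0111], [0, 0, 0], [0, 0, 0]]' --rotation '[[0.0303, -0.019, -0.0605], [0.0303, -0.019, -0.0605], [0.0303, -0.019, -0.0605], [0.0303, -0.019, -0.0605], [0.0303, -0.019, -0.0605], [0.0303, -0.019, -0.0605], [0.0303, -0.019, -0.0605], [0.0303, -0.019, -0.0605], [0.0303, -0.019, -0.0605], [0.0303, -0.019, -0.0605], [0.0303, -0.019, -0.0605], [0.0303, -0.019, -0.0605], [0.0303, -0.019, -0.0605], [0.0303, -0.019, -0.0605], [0.0303, -0.019, -0.0605], [0.0303, -0.019, -0.0605], [0.0303, -0.019, -0.0605], [0.0303, -0.019, -0.0605], [0, 0, 0], [0, 0, 0]]' --jaw '[0, 0, 0, 0, 0, 0, 0, 0, 0, 0, 0, 0, 0, 0, 0, 0, 0, 0, 0, 0]'

```text
time_s: 15.1
tool_pos: [0.643, 0.163, 0.3687]
tool_rot: [-144.8, -0.3, 156.1]
force: [-0.4, -0.8, -0.7]
grip_width: 0.0208
grasp_force: 50.0
```

```bash
python3 - <<'E'
from h import *
p,R=now();print(p,(R.inv()*square()).as_rotvec(degrees=True),env.get_obs()["qpos"].round(1))
x,y,z=clip();seat=np.array([.5777,.0136,.1192]);d=p+R.apply([0,0,.164])-seat;print("grasp in seat frame",[d@x,d@y,d@z])
s=cam("scene");t=cam("top")
g=p+R.apply([0,0,.164]);print(proj(s,g),proj(t,g),proj(s,seat),proj(t,seat))
a=s["image"][130:260,190:320];b=t["image"][130:260,190:320]
cv2.imwrite("pics/c4.png",cv2.resize(np.hstack([a,b]),(800,400),interpolation=cv2.INTER_CUBIC))
E
```

```text
[0.64304849 0.16303778 0.36867126] [-0.18823828 -0.15448323  0.26584849] [  4.3  37.3 -43.1  72.8  41.9 110.2  30.3]
grasp in seat frame [np.float64(0.010028741085000487), np.float64(-0.001523932303866401), np.float64(0.13390544485129297)]
[273.65848279 156.5850379 ] [223.46349475 184.77475879] [251.80393032 195.86743447] [248.88632    202.77960864]
```

View pics/c4.png

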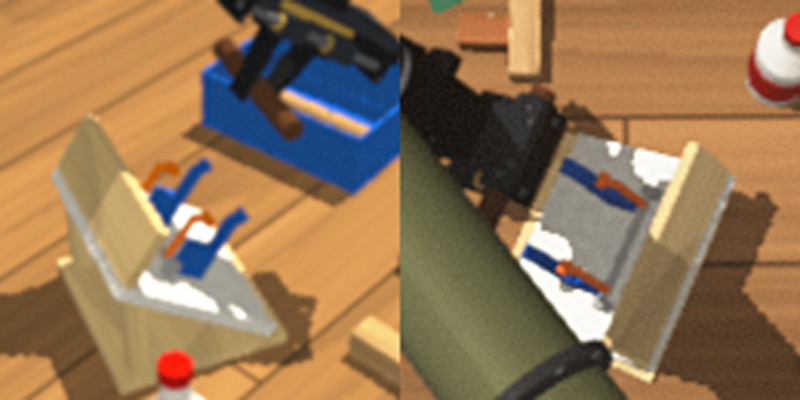

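The scene crop shows the rod held level in the gripper from (222,45) to (292,130), parallel to the forks. Its middle matches the projected grasp point to about 2 px. Cross-checking the hinge, strip and prongs puts the seat about 3.5 mm lower along z than my first estimate.

```bash
cat >>h.py <<'E'
SEAT=np.array([.5769,.0118,.1163])
def rel():
    p,R=now();x,y,z=clip();d=p+R.apply([0,0,.164])-SEAT;return np.round([d@x*1e3,d@y*1e3,d@z*1e3],1)
E
python3 - <<'E'
from h import *
x,y,z=clip();print(rel());plan([(SEAT+.042*z,square(),8)])
E
```

```text
[ 1.230e+01 -1.000e-01  1.378e+02]
rows 8 turn [-0.0003, -0.0003, 0.0]
[[0.0, 0.0015, 0.012], [0.0, 0.0015, 0.012], [0.0, 0.0015, 0.012], [0.0, 0.0015, 0.012], [0.0, 0.0015, 0.012], [0.0, 0.0015, 0.012], [0.0, 0.0015, 0.012], [0.0, 0.0015, 0.012]]
```

send_rows --xyz '[[0, 0.003, 0.01], [0, 0.003, 0.015], [0, 0.003, 0.02], [0, 0.003, 0.02], [0, 0, 0.015], [0, 0, 0.01], [0, 0, 0.006], [0, 0, 0], [0, 0, 0], [0, 0, 0], [0, 0, 0]]' --rotation '[[0, 0, 0], [0, 0, 0], [0, 0, 0], [0, 0, 0], [0, 0, 0], [0, 0, 0], [0, 0, 0], [0, 0, 0], [0, 0, 0], [0, 0, 0], [0, 0, 0]]' --jaw '[0, 0, 0, 0, 0, 0, 0, 0, 0, 0, 0]'

```text
time_s: 16.3
tool_pos: [0.6252, 0.1217, 0.2867]
tool_rot: [-145.0, -0.0, 156.0]
force: [-0.2, 0.1, -0.6]
grip_width: 0.0208
grasp_force: 50.0
```

```bash
python3 - <<'E'
from h import *
p,R=now();print(rel(),(R.inv()*square()).as_rotvec(degrees=True).round(2),env.get_obs()["qpos"].round(1))
s=cam("scene");t=cam("top");print(rel())
g=p+R.apply([0,0,.164]);print([(proj(s,g+k*clip()[1]).round(1),proj(t,g+k*clip()[1]).round(1)) for k in(-.075,0,.075)])
a=s["image"][150:250,200:300];b=t["image"][150:250,205:305]
cv2.imwrite("pics/c5.png",cv2.resize(np.hstack([a,b]),(800,400),interpolation=cv2.INTER_CUBIC))
E
```

```text
[-0.7 -0.6 44.4] [ 0.03 -0.01  0.07] [  8.9  37.4 -42.5  82.9  42.5 100.7  27.9]
[-0.7 -0.7 44.1]
[(array([249.3, 170.7]), array([229., 223.])), (array([259.2, 184.6]), array([240.5, 197.3])), (array([270.2, 199.8]), array([251.8, 172.2]))]
```

View pics/c5.png

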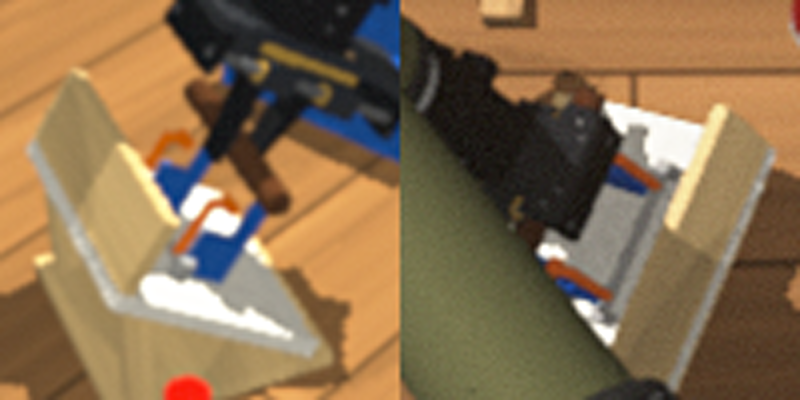

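The scene crop shows the rod from (200,88) to (280,200), on the predicted end pixels to within 1 px and centred above the mouth of the forks. The noses are at (238,205) and (185,138). Next I'll push in stages and watch the force.

send_rows --xyz '[[0, 0, 0.005], [0, 0, 0.005], [0, 0, 0.004], [0, 0, 0.002], [0, 0, 0.002], [0, 0, 0]]' --rotation '[[0, 0, 0], [0, 0, 0], [0, 0, 0], [0, 0, 0], [0, 0, 0], [0, 0, 0]]' --jaw '[0, 0, 0, 0, 0, 0]' --newtons 60

```text
time_s: 17.0
tool_pos: [0.6212, 0.1141, 0.2721]
tool_rot: [-145.3, -0.0, 156.2]
force: [3.4, 6.8, 2.3]
grip_width: 0.0205
grasp_force: 60.0
```

```bash
cat >>h.py <<'E'
def st():
    p,R=now();f=R.inv().apply(env.get_obs()["force"]);m=env.get_obs()["wrist_torque"];print(rel(),"tool force",f.round(1),R.inv().apply(m).round(2))
E
python3 -c "
from h import *
st()"
```

```text
[-2.9 -0.9 27.5] tool force [-0.3  4.9 -6.2] [-1.82 -0.11  0.11]
```

send_rows --xyz '[[0, 0, 0.003], [0, 0, 0.003], [0, 0, 0.003], [0, 0, 0.003], [0, 0, 0]]' --rotation '[[0, 0, 0], [0, 0, 0], [0, 0, 0], [0, 0, 0], [0, 0, 0]]' --jaw '[0, 0, 0, 0, 0]'

```text
time_s: 17.5
tool_pos: [0.6176, 0.1047, 0.2601]
tool_rot: [-144.9, -0.2, 156.0]
force: [-0.1, 0.9, -4.4]
grip_width: 0.0206
grasp_force: 60.0
```

```bash
python3 -c "
from h import *
st()"
```

```text
[-0.3 -1.1 11.9] tool force [0.4 3.1 3.1] [-1.53 -0.06  0.11]
```

send_rows --xyz '[[0, 0, 0.003], [0, 0, 0.003], [0, 0, 0.003], [0, 0, 0.001], [0, 0, 0], [0, 0, 0]]' --rotation '[[0, 0, 0], [0, 0, 0], [0, 0, 0], [0, 0, 0], [0, 0, 0], [0, 0, 0]]' --jaw '[0, 0, 0, 0, 0, 0]'

```text
time_s: 18.1
tool_pos: [0.6157, 0.0998, 0.2535]
tool_rot: [-144.9, -0.1, 156.0]
force: [0.2, 0.2, 0.0]
grip_width: 0.0207
grasp_force: 60.0
```

```bash
python3 -c "
from h import *
st()"
```

```text
[ 0.1 -0.5  3.6] tool force [-0.1  0.2 -0.2] [-0.87 -0.08  0.11]
```

send_rows --xyz '[[0, 0, 0.0015], [0, 0, 0.0015], [0, 0, 0.001], [0, 0, 0], [0, 0, 0]]' --rotation '[[0, 0, 0], [0, 0, 0], [0, 0, 0], [0, 0, 0], [0, 0, 0]]' --jaw '[0, 0, 0, 0, 0]'

```text
time_s: 18.6
tool_pos: [0.6151, 0.0997, 0.2533]
tool_rot: [-145.1, 0.1, 156.1]
force: [-0.5, 4.7, 11.5]
grip_width: 0.0207
grasp_force: 60.0
```

```bash
python3 -c "
from h import *
st()"
```

```text
[-0.  -0.5  3.2] tool force [  2.3  -3.2 -11.8] [-0.03  0.31  0.1 ]
```

send_rows --xyz '[[0, 0, 0.001], [0, 0, 0.001], [0, 0, 0.001], [0, 0, 0], [0, 0, 0]]' --rotation '[[0, 0, 0], [0, 0, 0], [0, 0, 0], [0, 0, 0], [0, 0, 0]]' --jaw '[0, 0, 0, 0, 0]'

```text
time_s: 19.1
tool_pos: [0.6147, 0.0996, 0.2534]
tool_rot: [-145.1, 0.2, 156.2]
force: [-0.2, 8.1, 21.0]
grip_width: 0.0204
grasp_force: 60.0
```

```bash
python3 - <<'E'
from h import *
st()
s=cam("scene");t=cam("top")
a=s["image"][150:250,200:300];b=t["image"][150:250,205:305]
cv2.imwrite("pics/c6.png",cv2.resize(np.hstack([a,b]),(800,400),interpolation=cv2.INTER_CUBIC))
E
```

```text
[-0.1 -0.5  3.1] tool force [  3.4  -6.  -21.5] [0.52 0.7  0.04]
```

View pics/c6.png

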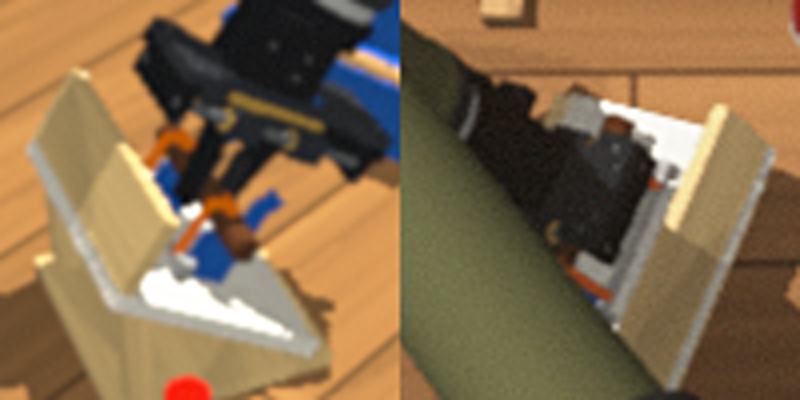

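The scene crop shows the rod down in both forks, with the orange jaw at (215,210) and (175,145) now over it. The push force is 21 N against a hard stop. Next I'll ease off, let go and back out.

send_rows --xyz '[[0, 0, -0.002], [0, 0, -0.002], [0, 0, -0.001], [0, 0, 0], [0, 0, 0], [0, 0, 0], [0, 0, 0], [0, 0, 0], [0, 0, 0], [0, 0, -0.01], [0, 0, -0.02], [0, 0, -0.04], [0, 0, -0.05], [0, 0, -0.03], [0, 0, 0]]' --rotation '[[0, 0, 0], [0, 0, 0], [0, 0, 0], [0, 0, 0], [0, 0, 0], [0, 0, 0], [0, 0, 0], [0, 0, 0], [0, 0, 0], [0, 0, 0], [0, 0, 0], [0, 0, 0], [0, 0, 0], [0, 0, 0], [0, 0, 0]]' --jaw '[0, 0, 0, 0, 0.5, 0.5, 0.5, 0.5, 0.5, 0.5, 0.5, 0.5, 0.5, 0.5, 0.5]'

```text
time_s: 20.7
tool_pos: [0.6505, 0.1816, 0.3792]
tool_rot: [-145.4, 0.1, 156.2]
force: [0.8, 0.7, 0.5]
grip_width: 0.0434
grasp_force: 0.0
```

```bash
python3 - <<'E'
from h import *
st()
s=cam("scene");t=cam("top")
a=s["image"][160:250,203:293];b=t["image"][160:250,213:303]
cv2.imwrite("pics/c7.png",cv2.resize(np.hstack([a,b]),(800,400),interpolation=cv2.INTER_CUBIC))
E
```

```text
[ -1.9  -1.3 157.5] tool force [-0.5  0.5 -0.9] [-0.79 -0.06  0.07]
```

View pics/c7.png

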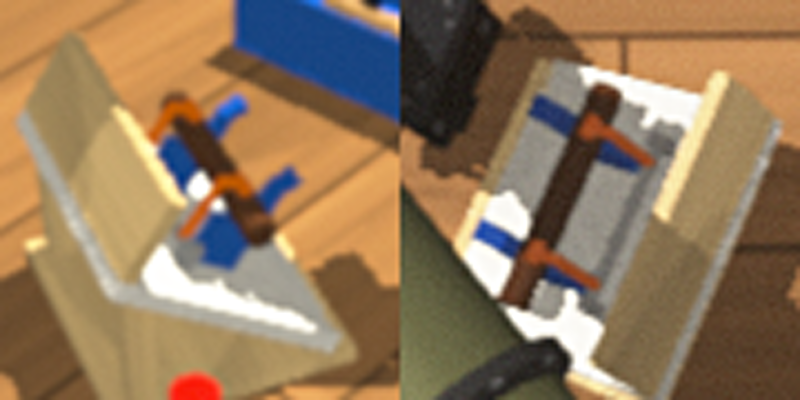

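The rod is seated under both jaw hooks. In the top crop it runs from (602,88) to (513,303). Now I'll measure the centring, tilt and seat depth by masks.

```bash
python3 - <<'E'
from h import *
s=cam("scene");t=cam("top");x,y,z=clip();E={}
for n,c,(x0,y0,x1,y1) in(("s",s,(233,175,270,218)),("t",t,(235,175,265,232))):
    h=cv2.cvtColor(c["image"],cv2.COLOR_BGR2HSV);m=np.zeros(h.shape[:2],np.uint8)
    m[y0:y1,x0:x1]=cv2.inRange(h[y0:y1,x0:x1],(0,60,15),(20,215,115))
    pts=np.argwhere(m)[:,::-1].astype(float);mu=pts.mean(0);d=np.linalg.svd(pts-mu,full_matrices=False)[2][0]
    if d@(proj(c,SEAT+y)-proj(c,SEAT))<0:d=-d
    off=(pts-mu)@[-d[1],d[0]];q=pts[abs(off-np.median(off))<5];u=(q-mu)@d;mid=mu
    E[n]=[mid+d*(u.min()-.5),mid+d*(u.max()+.5)];print(n,len(pts),np.round(E[n],1).tolist(),"model ends",[proj(c,SEAT+.003*z+k*y).round(1).tolist() for k in(-.075,.075)])
    cv2.imwrite(f"pics/m{n}.png",m)
for k in(0,1):
    X,e=tri(s,E["s"][k],t,E["t"][k]);d=(X-SEAT)*1e3;print("end",X.round(4),e.round(4),np.round([d@x,d@y,d@z],1))
# fork midline in top via blue centroids now
hb=cv2.cvtColor(t["image"],cv2.COLOR_BGR2HSV);mo=cv2.inRange(hb[175:235,225:280],(3,170,130),(15,255,255));k,l,stt,ce=cv2.connectedComponentsWithStats(mo)
for i in range(1,k):
    if stt[i,4]>8:
        p=ce[i]+[225,175];o,dd=ray(t,p);P=o+dd*(((SEAT+.02*z)-o)@z)/(dd@z);print("jaw",stt[i,4],p.round(1),((P-SEAT)@x*1e3).round(1),((P-SEAT)@y*1e3).round(1))
E
```

```text
s 214 [[258.0, 173.8], [253.8, 212.9]] model ends [[242.2, 181.8], [262.2, 211.6]]
t 395 [[242.1, 229.8], [249.9, 178.6]] model ends [[237.8, 228.0], [259.9, 178.2]]
end [0.5227 0.0545 0.1447] 0.0623 [  2.4 -66.9  33. ]
end [ 0.6337 -0.0065  0.1056] 0.0443 [-11.3  59.3  -5.1]
jaw 41 [260.1 190.6] 31.5 37.4
jaw 41 [247.4 218.5] 30.2 -44.8
```

```bash
python3 - <<'E'
from h import *
s=cam("scene");t=cam("top");x,y,z=clip()
S0=SEAT+.003*z
for n,c in(("s",s),("t",t)):
    ys=np.arange(-95,96,2.5);g=cv2.cvtColor(c["image"],cv2.COLOR_BGR2HSV)
    uv=np.array([proj(c,S0+k*1e-3*y+.004*z) for k in ys],np.float32)
    v=cv2.remap(c["image"],uv[:,:1],uv[:,1:],cv2.INTER_LINEAR)[:,0].astype(int)
    print(n,"low end",[(float(a),*b) for a,b in zip(ys,v) if -90<a<-60]);print("high end",[(float(a),*b) for a,b in zip(ys,v) if 60<a<90])
a=s["image"][170:225,228:283];b=t["image"][172:236,222:286]
cv2.imwrite("pics/c8.png",np.hstack([cv2.resize(i,(400,400),interpolation=cv2.INTER_CUBIC) for i in(a,b)]))
E
```

```text
s low end [(-87.5, np.int64(81), np.int64(141), np.int64(200)), (-85.0, np.int64(81), np.int64(140), np.int64(198)), (-82.5, np.int64(75), np.int64(130), np.int64(186)), (-80.0, np.int64(67), np.int64(119), np.int64(172)), (-77.5, np.int64(59), np.int64(105), np.int64(154)), (-75.0, np.int64(51), np.int64(90), np.int64(137)), (-72.5, np.int64(45), np.int64(82), np.int64(131)), (-70.0, np.int64(39), np.int64(79), np.int64(138)), (-67.5, np.int64(29), np.int64(77), np.int64(149)), (-65.0, np.int64(16), np.int64(82), np.int64(167)), (-62.5, np.int64(4), np.int64(86), np.int64(183))]
high end [(62.5, np.int64(41), np.int64(66), np.int64(110)), (65.0, np.int64(45), np.int64(74), np.int64(121)), (67.5, np.int64(44), np.int64(76), np.int64(125)), (70.0, np.int64(40), np.int64(70), np.int64(114)), (72.5, np.int64(34), np.int64(61), np.int64(99)), (75.0, np.int64(29), np.int64(51), np.int64(82)), (77.5, np.int64(29), np.int64(48), np.int64(76)), (80.0, np.int64(43), np.int64(68), np.int64(95)), (82.5, np.int64(68), np.int64(101), np.int64(129)), (85.0, np.int64(107), np.int64(155), np.int64(1
[... 512 characters left out ...]
, np.int64(103)), (-65.0, np.int64(40), np.int64(63), np.int64(98)), (-62.5, np.int64(41), np.int64(63), np.int64(100))]
high end [(62.5, np.int64(27), np.int64(39), np.int64(62)), (65.0, np.int64(29), np.int64(46), np.int64(76)), (67.5, np.int64(32), np.int64(54), np.int64(99)), (70.0, np.int64(50), np.int64(70), np.int64(112)), (72.5, np.int64(136), np.int64(154), np.int64(178)), (75.0, np.int64(222), np.int64(233), np.int64(239)), (77.5, np.int64(252), np.int64(254), np.int64(254)), (80.0, np.int64(228), np.int64(244), np.int64(245)), (82.5, np.int64(117), np.int64(166), np.int64(214)), (85.0, np.int64(88), np.int64(147), np.int64(207)), (87.5, np.int64(90), np.int64(147), np.int64(208))]
```

View pics/c8.png

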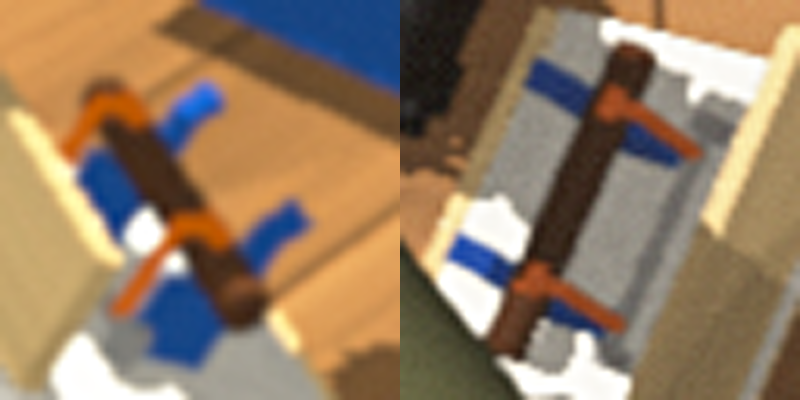

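The last crops show the rod resting in both forks with both jaw hooks closed over it. The overhangs past the fork centres are about 34 and 29 mm in the top view, equal within the measuring error. The gripper is well clear, so I'll hand in.

```bash
python3 -c "
from cell import env
print(env.get_obs()['force'],env.sign_off())"
```

```text
the job is handed in; nothing more can be done
[0.61169762 0.19586241 0.01582868] None
```

I put the beech rod in the blue tote, then pressed the walnut rod home in both forks with the jaw closed over it, centred to within about 3 mm by the camera; the job is handed in at about 21 s, and no verdict came back.

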